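Isolate the faulted kiln controller and pop its fuse hatch

TASK

One of the two kiln controllers shows a red fault lamp and its fuses need checking; the one with the green lamp is in the middle of a firing, so do not touch it. On the red-lamp controller, first press the raised end of the red rocker switch down to switch it off, then press down the orange ridged edge of its white fuse hatch until the catch lets go and take your hand away, so that the hatch springs up by itself. Stay clear and watch for a couple of seconds that it keeps standing open, and leave everything else on the bench where it is.

Things in the scene. Friction and masses are not known exactly. Their poses are not given: they have to be found in the camera images.
- fault_ctrl: Grey bench-top kiln controller, black end cheeks, fixed; case 210 (x) x 178 (y) mm, flat top 100 mm above the bench with display, red rocker switch, white fuse hatch and round red lamp (to 125 mm high, at x +55, y +50 mm). Origin: centre of underside; +x from its front edge to its back (cable glands), +y to the switch and lamp side, z up. This is the controller to work on.
- fault_switch_off_end (a point): Surface point, middle of the raised end (white ring) of the red-lamp controller's red rocker: the end to press for off. Rocker 44 mm along the controller's x, 26 mm wide; pivot along y, 14.5 mm from here towards the controller's back. About 11 mm above the case top when on; it goes down 6 mm, snaps over and stays (about 2 N).
- fault_switch (a joint): Rocker of the red-lamp controller, rad: 0 on (front end up, the start), 0.4 off (front end down). It snaps to one end or the other; the tipping point is at 0.2.
- fault_hatch_press (a point): Surface point, middle of the orange ridged strip (58 mm along controller y, 21 mm along x) on the red-lamp controller's fuse hatch, 14 mm above the case top when shut. Hatch: white plate 83 (x) x 86 (y) x 5 mm, 8 mm proud of the case, yellow fuse label, hinged along its far (+x) edge 71 mm from here; its free edge is 15 mm from here, to the front.
- fault_hatch (a joint): Fuse hatch of the red-lamp controller, rad: 0 shut on its push-push catch (start), negative pressed in (stop at -0.083), 1.3 fully open. The strip takes about 4 N; the catch lets go after 4.5 mm (stop at 6 mm), and once the push is taken away a spring swings the hatch to 1.3 in about 1 s and holds it. Pushed right down again it would latch shut.
- ok_ctrl: Grey bench-top kiln controller, black end cheeks, fixed; case 210 (x) x 178 (y) mm, flat top 100 mm above the bench with display, red rocker switch, white fuse hatch and round green lamp (to 125 mm high, at x +55, y +50 mm). Origin: centre of underside; +x from its front edge to its back (cable glands), +y to the switch and lamp side, z up. Same model as the other; it must not be touched.
- ok_switch (a joint): Rocker of the green-lamp controller, rad: 0 on, 0.4 off. Leave it.
- ok_hatch (a joint): Fuse hatch of the green-lamp controller, rad: 0 shut. Leave it.
- kiln_post: Cream hollow ceramic kiln post, 42 mm across, 75 mm tall, standing between the controllers. Origin: centre of its underside. Leave it.
- cup: Terracotta cup, 76 mm across, 85 mm tall, standing at the left of the controllers. Origin: centre of its underside. Leave it.
- glaze_jar: Glass glaze jar with blue lid, 68 mm across, 85 mm tall, standing at the right of the controllers. Origin: centre of its underside. Leave it.
- screwdriver: Screwdriver lying in front of the controllers, about 200 mm long along its x. Leave it.
- fuse_carton: Small cardboard carton of spare fuses, 45 x 65 x 28 mm, lying in front of the controllers. Origin: centre of its underside. Leave it.
- bowl: Pale bisque bowl, 110 mm across, 45 mm tall, front left. Origin: centre of its underside. Leave it.
- brush: Glaze brush lying front right, its length along its x. Leave it.

How it is judged:
By the outcome, as a careful person would: the job done as asked, in the order asked, and still so for the second after the job is handed in, with the robot touching nothing.
It also fails if it takes over 45 s, if anything falls off the work surface, if the arm or the gripper's body presses on something with over 40 N, if the wrist force passes 120 N, or if a joint passes its speed limit or range.

ROBOT

A 7-joint arm with a two-finger parallel gripper is mounted at the origin on the work surface. World frame = base frame: x ahead of the robot, y to its left, z up, the work surface at z = 0. Lengths are in m, angles in rad, forces in N, time in s.
With the tool pointing down it reaches from about 0.425 to 0.925 m from the base axis. Payload 6.8 kg.
Tool frame: the origin (TCP) lies on the front face of the gripper's body, between the roots of the fingers; the fingertips stand 73 mm ahead of it and the grasp point (between the pads) lies 54 mm ahead of it; z points along the fingers, x is the direction in which the jaws open and shut, and the axes are right-handed (so a half turn about z gives the same grasp; the last joint's range is limited). The gripper opens to 85 mm and grips with 20 to 120 N. Pads are 22 mm wide; open, the fingers measure 114 mm over their backs; the gripper's body (76 mm by 85 mm) begins 54 mm behind the grasp point. The pads swing forward as they close: fully open they stand 13 mm farther back than shut.
Start: joints at [-1.432, 0.477, 0.022, 1.555, -0.011, 1.109, -0.083], TCP at [0.165, 0.655, 0.304] pointing down, gripper open.
Joint ranges: [-2.96, 2.96], [-0.34, 2.1], [-1.41, 1.46], [0.24, 2.44], [-1.37, 4.51], [0.17, 1.92], [-2.96, 2.96]. Speed limits (rad/s): [2.39, 2.39, 3.14, 3.14, 3.14, 3.14, 3.14].

INTERFACE

Orientations are given as a unit quaternion [w, x, y, z].
In Python, from station import get_obs, read_camera, hand_in gives the robot as it stands. The module is installed in compiled form; this text tells all that it offers.
- The arm moves only by the shell command python3 -m creep 'ROWS' [FORCE]. ROWS is JSON, a list that holds one entry, the list of rows, each a list of 7 numbers: the turn, a rotation vector about the tool's x, y, z in rad, then the shift along the tool's x, y, z in m, then the finger opening in m, from 0 to 0.0854. A call has 1 to 20 rows; each row shifts and turns the pose as measured when the row begins, along the tool's axes as they then stand; what a row does not reach is not made up. A row lasts 1/12 s, in which the tool goes at most 41.7 mm and 7.16 degrees, less where a joint would pass 70% of its speed; a pose out of reach is approached as far as the arm can. A call is refused whole if a number of a shift passes 0.0417 or a number of a turn 0.125, either way. A call with a gripper value outside its range is refused whole. The fingers move at their own pace and stop on an object; FORCE is the grip in N (left out, the last holds). Time passes only in rows, so rows that do not move let the fingers close. It gives the time, the measured TCP pose, the force and the opening at its end, in the units of the state.
- get_obs(): the state, without advancing time (a new reading comes with each control period).
- read_camera(name): name is "side" or "top"; returns a dict with "color" (400x640x3 uint8, red, green, blue), "range_z" (400x640 float32, m along the optical axis (not along the pixel's ray), 0 where there is no reading), "fovy" (degrees; the focal length in pixels is half the picture's height over the tangent of half this angle, whatever the lens; pixels are square), "cx", "cy" (the principal point, pixels), "rvec" (rotation vector, rad) and "tvec" (3), from world to camera coordinates, as OpenCV has them. Camera axes: x right, y down, z forward; pixel columns grow to the right and rows downward; lengths in m; the calibration is good to about 2 mm. A picture is of the moment at which its call begins.
- hand_in(): hands the job in, once; it reports no verdict.
The state is a dict: "t": time; "q": joint angles; "joint_vel": joint speeds; "joint_torque": joint torques, N m; "eef_pos": TCP position; "tool_rot": TCP orientation; "contact_force": force on the tool from outside, world axes, zero at the start; "torque": the same for the moment, N m; "gripper_width": opening from 0.0 (shut) to 1.0 (fully open).
Only numpy, scipy, OpenCV 4.12 (cv2) and the standard library are available. Lean on these libraries where they do the work, as an engineer would, in place of code of your own. Each camera call takes 0.05 s, during which the arm holds its last target.

## Working session

There is one attempt and no reset: what is moved stays moved. The work goes in short steps, Python scripts to look and compute and a shell command to move; the robot and the scene stay as the last step left them, time stands still between calls to the robot, and variables do not carry over. Pictures are saved under pics/ and viewed, and the job is handed in when it is done.

```bash
mkdir -p pics
python3 - <<'E'
from station import *
import cv2,numpy as np
o=get_obs();print({k:np.round(v,4).tolist() for k,v in o.items()})
for n in("top","side"):
    c=read_camera(n);np.save(f"pics/{n}.npy",c,allow_pickle=True)
    cv2.imwrite(f"pics/{n}1.png",cv2.cvtColor(c["color"],cv2.COLOR_RGB2BGR));print(n,c["fovy"],c["cx"],c["cy"],c["rvec"],c["tvec"])
E
```

```text
{'t': 0.0, 'q': [-1.4321, 0.4778, 0.0223, 1.5564, -0.0115, 1.1093, -0.0831], 'joint_vel': [0.0002, -0.0004, 0.0015, 0.0001, 0.0, 0.0003, -0.0005], 'joint_torque': [0.0019, -59.6445, 1.6082, -28.1185, 0.0123, 0.0094, 0.0], 'eef_pos': [0.1648, 0.6541, 0.3029], 'tool_rot': [0.0006, 0.7887, 0.6147, -0.0007], 'contact_force': [0.3422, 0.3366, -0.2691], 'torque': [-0.0423, 0.0502, -0.0515], 'gripper_width': 0.9999}
top 57.277557718286396 324.604066233925 198.50127364431307 [ 2.21585799 -2.19848702  0.09797695] [-0.01272732  0.5185032   1.00179069]
side 52.63473957772031 316.71040147788443 207.16828146190025 [ 2.31277651 -0.76192323  0.28379494] [-0.38777858  0.3065263   0.94997926]
```

View pics/top1.png

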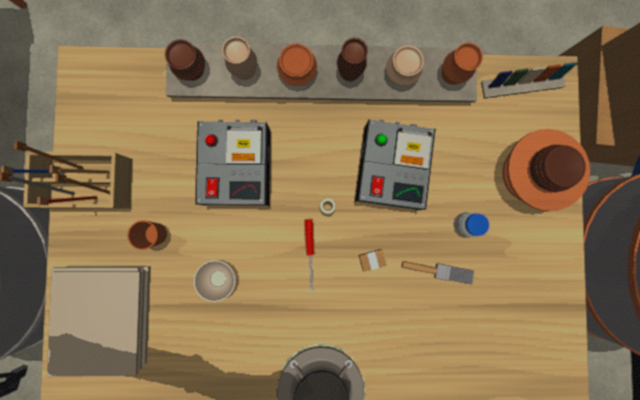

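View pics/side1.png

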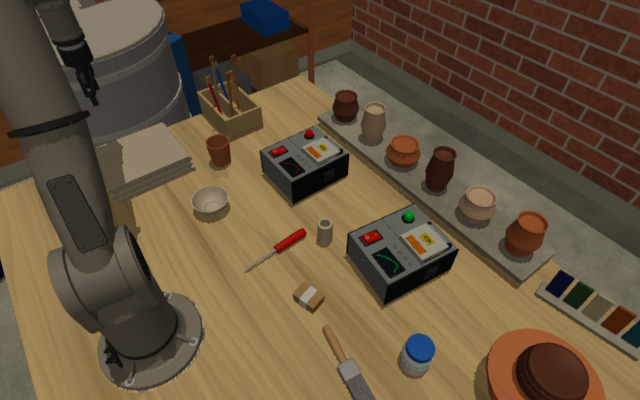

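Top view: the red lamp is at (211,140), so the left controller is the faulty one. Its orange strip is near (243,156) and its rocker near (212,187). The kiln post is at (327,207), and the green-lamp controller is on the right. Next I'll measure these.

```bash
cat > h.py <<'E'
import numpy as np,cv2
def cam(c):
    f=200/np.tan(np.radians(c["fovy"])/2);K=np.array([[f,0,c["cx"]],[0,f,c["cy"]],[0,0,1]])
    R=cv2.Rodrigues(np.array(c["rvec"]))[0];return K,R,np.array(c["tvec"])
def ray(c,uv,z):
    K,R,t=cam(c);d=R.T@np.linalg.inv(K)@np.array([*uv,1]);o=-R.T@t;return o+d*(z-o[2])/d[2]
def depthpt(c,uv):
    K,R,t=cam(c);u,v=np.round(uv).astype(int);d=c["range_z"][v,u];return R.T@(np.linalg.inv(K)@np.array([*uv,1])*d-t)
def proj(c,P):
    K,R,t=cam(c);p=K@(R@np.array(P)+t);return p[:2]/p[2]
def blobs(c,lo,hi,mina=8):
    h=cv2.cvtColor(c["color"],cv2.COLOR_RGB2HSV);m=cv2.inRange(h,np.array(lo),np.array(hi))
    n,l,s,ce=cv2.connectedComponentsWithStats(m);return [(s[i][:5].tolist(),ce[i].round(2)) for i in range(1,n) if s[i][4]>=mina],l
E
python3 - <<'E'
from h import *
top=np.load("pics/top.npy",allow_pickle=True).item();side=np.load("pics/side.npy",allow_pickle=True).item()
for n,c,box in(("top",top,(180,110,280,215)),("side",side,(250,115,360,205))):
    x0,y0,x1,y1=box
    cv2.imwrite(f"pics/{n}crop.png",cv2.cvtColor(cv2.resize(c["color"][y0:y1,x0:x1],None,fx=5,fy=5,interpolation=cv2.INTER_CUBIC),cv2.COLOR_RGB2BGR))
    for nm,lo,hi in(("orange",(8,180,150),(18,255,255)),("yellow",(22,180,150),(32,255,255)),("red",(0,190,120),(5,255,255))):
        for s,ce in blobs(c,lo,hi)[0]:
            if x0<ce[0]<x1 and y0<ce[1]<y1:
                print(n,nm,s,ce,[ray(c,ce,z).round(4).tolist() for z in((.114,) if nm=="orange" else (.108,) if nm=="yellow" else (.109,.12))],depthpt(c,ce).round(4))
E
```

```text
top orange [233, 154, 21, 6, 124] [242.85 156.46] [[0.6166, 0.2, 0.114]] [0.6168 0.2003 0.1126]
top yellow [238, 140, 11, 7, 46] [243.15 143.  ] [[0.6519, 0.2011, 0.108]] [0.6505 0.1998 0.1148]
top red [206, 135, 8, 9, 58] [209.57 139.21] [[0.6602, 0.2851, 0.109], [0.6578, 0.282, 0.12]] [0.6563 0.2801 0.1267]
top red [207, 179, 11, 17, 135] [211.75 186.27] [[0.5413, 0.2768, 0.109], [0.5403, 0.2737, 0.12]] [0.5414 0.2769 0.1085]
side orange [312, 149, 9, 8, 19] [315.84 152.68] [[0.6224, 0.1947, 0.114]] [0.6211 0.193  0.1159]
side red [306, 130, 6, 5, 23] [308.7  131.61] [[0.668, 0.2953, 0.109], [0.6599, 0.2836, 0.12]] [0.656  0.278  0.1253]
side red [271, 147, 15, 7, 52] [278.44 150.25] [[0.5413, 0.2763, 0.109], [0.535, 0.2649, 0.12]] [0.5436 0.2804 0.1051]
```

Run:
```python
from h import *
print()
```

```text
(no output)
```

View pics/topcrop.png

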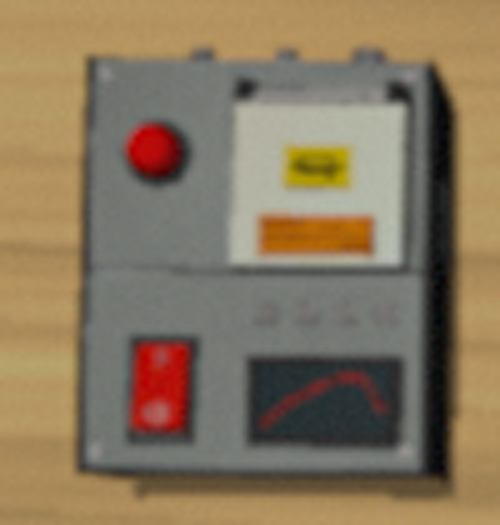

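View pics/sidecrop.png

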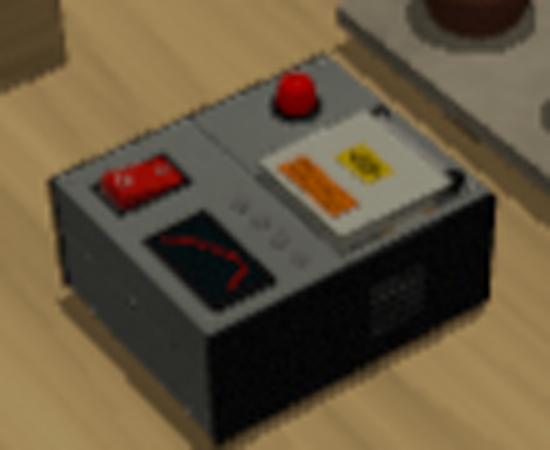

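Run:
```python
from h import *
c=np.load("pics/top.npy",allow_pickle=True).item()
# top plane corners
for p in((198,122),(267,122),(196,204),(267,205)): print(p,ray(c,p,.1).round(4))
h=cv2.cvtColor(c["color"],cv2.COLOR_RGB2HSV)
print(c["color"][178:200,211].tolist())
# orange pca
b,l=blobs(c,(8,180,150),(18,255,255));
i=l[156,243];v,u=np.where(l==i);P=np.array([ray(c,p,.114)[:2] for p in zip(u,v)]);w,V=np.linalg.eigh(np.cov(P.T));print(V[:,1],np.sqrt(12*w))
```

```text
(198, 122) [0.706 0.318 0.1  ]
(267, 122) [0.7087 0.143  0.1   ]
(196, 204) [0.497  0.3174 0.1   ]
(267, 205) [0.4959 0.1396 0.1   ]
[[108, 49, 48], [163, 47, 41], [174, 54, 50], [170, 58, 56], [171, 54, 49], [178, 45, 35], [180, 25, 12], [181, 16, 9], [179, 13, 10], [180, 13, 10], [183, 14, 7], [182, 34, 24], [178, 63, 58], [176, 89, 83], [178, 92, 85], [178, 92, 88], [170, 79, 70], [140, 49, 44], [95, 49, 46], [69, 64, 62], [79, 83, 81], [107, 111, 106]]
[-0.02379999  0.99971674] [0.01484826 0.05177023]
```

```bash
python3 - <<'E'
from h import *
t=np.load("pics/top.npy",allow_pickle=True).item();s=np.load("pics/side.npy",allow_pickle=True).item()
print(ray(t,(211.2,192),.111),ray(s,(274.7,150.6),.111))
for P in((.6166,.2,.114),(.657,.282,.115)): print(proj(t,P),proj(s,P))
E
python3 -m creep '[[[0,0,-0.09,0,0,0,0],[0,0,-0.09,0,0,0,0],[0,0,-0.09,0,0,0,0],[0,0,0,0,0,0,0],[0,0,0,0,0,0,0]]]' 20
```

```text
[0.52679794 0.27721826 0.111     ] [0.53018598 0.27967646 0.111     ]
[242.86372705 156.44313836] [313.2402977 152.5149677]
[210.11847666 139.95496487] [308.28438492 133.4827325 ]
t: 0.52
eef_pos: [0.1644, 0.6528, 0.3001]
tool_rot: [0.002, 0.695, 0.719, -0.003]
contact_force: [-0.2, 0.3, -0.3]
gripper_width: 0.301
```

```bash
python3 -m creep '[[[0,0,0,-0.028,0.025,-0.001,0],[0,0,0,-0.028,0.025,-0.001,0],[0,0,0,-0.028,0.025,-0.001,0],[0,0,0,-0.028,0.025,-0.001,0],[0,0,0,-0.028,0.025,-0.001,0],[0,0,0,-0.028,0.025,-0.001,0],[0,0,0,-0.028,0.025,-0.001,0],[0,0,0,-0.028,0.025,-0.001,0],[0,0,0,-0.028,0.025,-0.001,0],[0,0,0,-0.028,0.025,-0.001,0],[0,0,0,0,0,0,0],[0,0,0,0,0,0,0]]]'
```

```text
t: 1.52
eef_pos: [0.4283, 0.3659, 0.3082]
tool_rot: [0.001, 0.707, 0.708, -0.004]
contact_force: [-1.1, 0.6, -0.2]
gripper_width: -0.003
```

```bash
python3 -m creep '[[[0,0,-0.01,-0.022,0.0245,0,0],[0,0,-0.01,-0.022,0.0245,0,0],[0,0,0,-0.022,0.0245,0,0],[0,0,0,-0.022,0.0245,0.01,0],[0,0,0,0,0,0.02,0],[0,0,0,0,0,0.02,0],[0,0,0,0,0,0.02,0],[0,0,0,0,0,0,0],[0,0,0,0,0,0,0]]]'; python3 -c "
from station import *;import numpy as np
print(np.round(get_obs()['tool_rot'],4),get_obs()['eef_pos'])"
```

```text
t: 2.27
eef_pos: [0.5292, 0.2819, 0.2367]
tool_rot: [0.0, 0.702, 0.712, -0.002]
contact_force: [0.2, 0.5, 0.7]
gripper_width: 0.003
[ 3.000e-04  7.022e-01  7.120e-01 -2.400e-03] [0.52915117 0.28192818 0.23672677]
```

```bash
python3 -m creep '[[[0,0,0,-0.004,-0.003,0.015,0],[0,0,0,0,0,0.015,0],[0,0,0,0,0,0.005,0],[0,0,0,0,0,0,0],[0,0,0,0,0,0,0]]]'
python3 - <<'E'
from station import *
from h import *
for n,b in(("top",(180,110,280,215)),("side",(230,60,360,205))):
    c=read_camera(n);x0,y0,x1,y1=b
    cv2.imwrite(f"pics/{n}2.png",cv2.cvtColor(cv2.resize(c["color"][y0:y1,x0:x1],None,fx=4,fy=4,interpolation=cv2.INTER_CUBIC),cv2.COLOR_RGB2BGR))
E
```

```text
t: 2.68
eef_pos: [0.5259, 0.2833, 0.206]
tool_rot: [0.0, 0.701, 0.713, 0.001]
contact_force: [-0.8, -0.4, -0.5]
gripper_width: 0.0
```

View pics/side2.png

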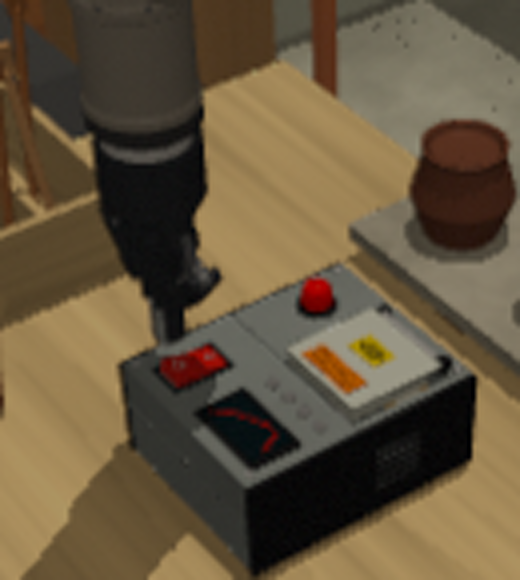

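The fingertip, around side-view pixel (272,145), is hovering above the ringed end. I'll shift it 5 mm to the right and press down slowly.

```bash
python3 -c "
from h import *
s=np.load('pics/side.npy',allow_pickle=True).item();print(proj(s,(.526,.283,.133)))"
python3 -m creep '[[[0,0,0,-0.005,0,0.008,0],[0,0,0,-0.001,0,0.006,0],[0,0,0,0,0,0,0],[0,0,0,0,0,0,0]]]'
```

```text
[272.31335307 144.90312102]
t: 3.12
eef_pos: [0.5274, 0.2772, 0.1933]
tool_rot: [0.001, 0.701, 0.713, 0.003]
contact_force: [-0.3, -0.3, 1.2]
gripper_width: -0.002
```

```bash
python3 -m creep '[[[0,0,0,0,-0.001,0.003,0],[0,0,0,0,0,0.003,0],[0,0,0,0,0,0.003,0],[0,0,0,0,0,0.003,0]]]';python3 -m creep '[[[0,0,0,0,0,0.003,0],[0,0,0,0,0,0.002,0]]]'
```

```text
t: 3.45
eef_pos: [0.5265, 0.2772, 0.1809]
tool_rot: [0.0, 0.702, 0.713, 0.003]
contact_force: [-1.3, -0.6, 1.5]
gripper_width: -0.006
t: 3.62
eef_pos: [0.5255, 0.2774, 0.1783]
tool_rot: [-0.001, 0.702, 0.713, 0.002]
contact_force: [-9.3, -6.8, 32.0]
gripper_width: -0.003
```

```bash
python3 -m creep '[[[0,0,0,0,0,-0.01,0],[0,0,0,0,0,-0.02,0],[0,0,0,0,0,-0.03,0],[0,0,0,-0.01,0,-0.03,0],[0,0,0,-0.02,0.02,0,0],[0,0,0,-0.02,0.02,0,0],[0,0,0,-0.02,0.02,0,0],[0,0,0,0,0,0,0],[0,0,0,0,0,0,0]]]'
python3 - <<'E'
from station import *
from h import *
for n,b in(("top",(180,110,280,215)),("side",(230,60,360,205))):
    c=read_camera(n);x0,y0,x1,y1=b
    cv2.imwrite(f"pics/{n}3.png",cv2.cvtColor(cv2.resize(c["color"][y0:y1,x0:x1],None,fx=4,fy=4,interpolation=cv2.INTER_CUBIC),cv2.COLOR_RGB2BGR))
E
```

```text
t: 4.37
eef_pos: [0.5889, 0.208, 0.2737]
tool_rot: [0.0, 0.7, 0.715, 0.004]
contact_force: [-0.3, 1.2, 0.4]
gripper_width: 0.0
```

View pics/side3.png

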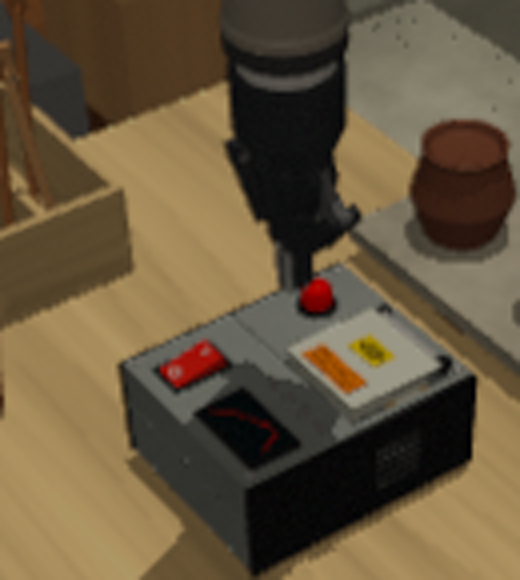

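View pics/top3.png

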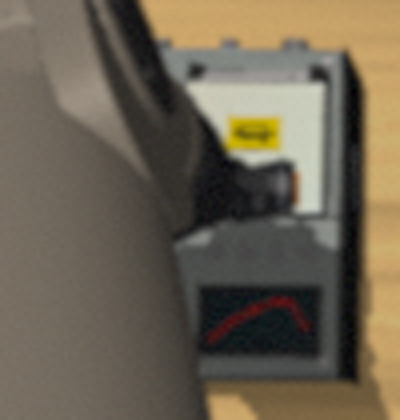

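The rocker now looks level or tipped back, but that isn't conclusive. I'll compare depth and an enlarged crop with the first picture.

Run:
```python
from station import *
from h import *
s=np.load("pics/side.npy",allow_pickle=True).item();c=read_camera("side")
im=[cv2.resize(k["color"][140:165,262:298],None,fx=10,fy=10,interpolation=cv2.INTER_CUBIC) for k in(s,c)]
cv2.imwrite("pics/cmp.png",cv2.cvtColor(np.hstack(im),cv2.COLOR_RGB2BGR))
o=np.array([.5269,.2775]);
for k in(s,c):
    r=[]
    for d in(-4,0,4,14,25,29):
        p=proj(k,(o[0]+d/1000,o[1],.108)); r.append(depthpt(k,p).round(4)[[0,2]].tolist())
    print(r)
```

```text
[[0.5204, 0.1124], [0.5237, 0.1137], [0.5288, 0.1117], [0.5427, 0.1049], [0.5537, 0.105], [0.5579, 0.1046]]
[[0.5241, 0.1059], [0.5285, 0.1051], [0.5328, 0.1046], [0.5399, 0.1097], [0.5496, 0.1119], [0.5541, 0.111]]
```

View pics/cmp.png

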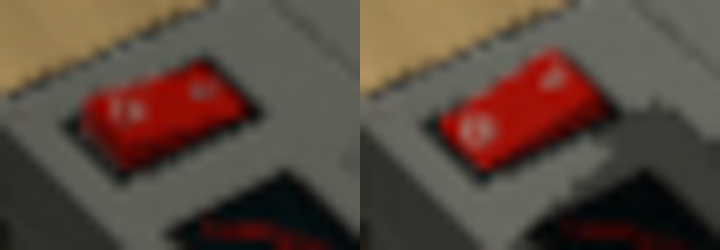

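Side view: the front (ring) end of the rocker dropped from about 0.113 to 0.105 m and the back end rose from 0.105 to 0.111 m, so the switch is off. Next is the hatch.

```bash
python3 -m creep '[[[0,0,0,-0.004,0.013,0.01,0],[0,0,0,-0.004,0.013,0.02,0],[0,0,0,0,0,0.02,0],[0,0,0,0,0,0.012,0],[0,0,0,0,0,0,0],[0,0,0,0,0,0,0]]]'
```

```text
t: 5.02
eef_pos: [0.6112, 0.2093, 0.2092]
tool_rot: [-0.002, 0.695, 0.719, 0.004]
contact_force: [0.8, 0.0, 0.5]
gripper_width: 0.0
```

```bash
python3 -m creep '[[[0,0,0,-0.009,0.004,0.006,0],[0,0,0,0,0,0.006,0],[0,0,0,0,0,0,0],[0,0,0,0,0,0,0]]]'
```

```text
t: 5.35
eef_pos: [0.6157, 0.2012, 0.1985]
tool_rot: [-0.002, 0.694, 0.72, 0.006]
contact_force: [0.1, -0.4, 1.5]
gripper_width: 0.001
```

```bash
python3 -m creep '[[[0,0,0,0,0,0.004,0],[0,0,0,0,0,0.004,0],[0,0,0,0,0,0.003,0]]]';python3 -m creep '[[[0,0,0,0,0,0.0025,0],[0,0,0,0,0,0.0015,0]]]'
```

```text
t: 5.6
eef_pos: [0.6167, 0.2015, 0.1887]
tool_rot: [-0.001, 0.694, 0.72, 0.007]
contact_force: [0.2, 0.5, 1.0]
gripper_width: 0.001
t: 5.77
eef_pos: [0.6166, 0.2016, 0.1843]
tool_rot: [-0.001, 0.694, 0.72, 0.007]
contact_force: [-2.1, 0.2, 2.3]
gripper_width: 0.0
```

```bash
python3 -m creep '[[[0,0,0,0,0,0.002,0]]]';python3 -m creep '[[[0,0,0,0,0,0.0015,0]]]'
```

```text
t: 5.85
eef_pos: [0.6166, 0.2017, 0.1825]
tool_rot: [-0.001, 0.694, 0.72, 0.007]
contact_force: [-1.6, -0.1, 4.7]
gripper_width: 0.001
t: 5.93
eef_pos: [0.6167, 0.2017, 0.1811]
tool_rot: [-0.001, 0.694, 0.72, 0.007]
contact_force: [-1.3, -0.6, 4.5]
gripper_width: -0.002
```

```bash
python3 -m creep '[[[0,0,0,0,0,0.001,0]]]';python3 -m creep '[[[0,0,0,0,0,0.001,0]]]'
```

```text
t: 6.02
eef_pos: [0.6167, 0.2016, 0.1802]
tool_rot: [-0.001, 0.694, 0.72, 0.007]
contact_force: [-1.7, -0.8, 4.8]
gripper_width: -0.001
t: 6.1
eef_pos: [0.6168, 0.2017, 0.1796]
tool_rot: [-0.001, 0.694, 0.72, 0.007]
contact_force: [-3.7, -0.9, 11.5]
gripper_width: 0.003
```

The force jumped to 11.5 N, so the hatch is at its stop. I'll retreat quickly upward and towards the front.

```bash
python3 -m creep '[[[0,0,0,0,-0.005,-0.04,0],[0,0,0,0,-0.02,-0.035,0],[0,0,0,0,-0.025,-0.03,0],[0,0,0,0,-0.03,-0.02,0],[0,0,0,0.01,-0.03,-0.02,0],[0,0,0,0.01,-0.03,-0.01,0],[0,0,0,0,0,0,0],[0,0,0,0,0,0,0],[0,0,0,0,0,0,0],[0,0,0,0,0,0,0],[0,0,0,0,0,0,0],[0,0,0,0,0,0,0]]]'
python3 - <<'E'
from station import *
from h import *
for n,b in(("top",(0,0,640,400)),("side",(180,60,360,205))):
    c=read_camera(n);x0,y0,x1,y1=b;k=1 if n=="top" else 4
    cv2.imwrite(f"pics/{n}4.png",cv2.cvtColor(cv2.resize(c["color"][y0:y1,x0:x1],None,fx=k,fy=k,interpolation=cv2.INTER_CUBIC),cv2.COLOR_RGB2BGR))
E
```

```text
t: 7.1
eef_pos: [0.4719, 0.2146, 0.3353]
tool_rot: [-0.001, 0.695, 0.719, 0.007]
contact_force: [-0.3, -0.3, -0.3]
gripper_width: 0.002
```

View pics/side4.png

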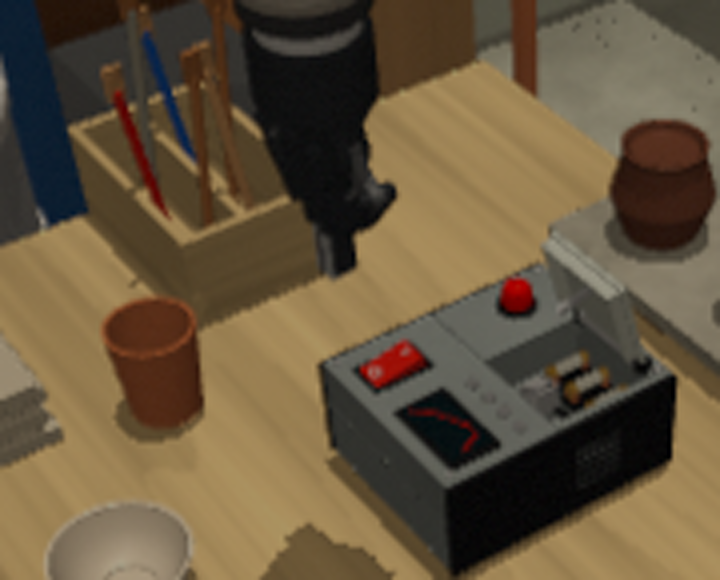

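View pics/top4.png

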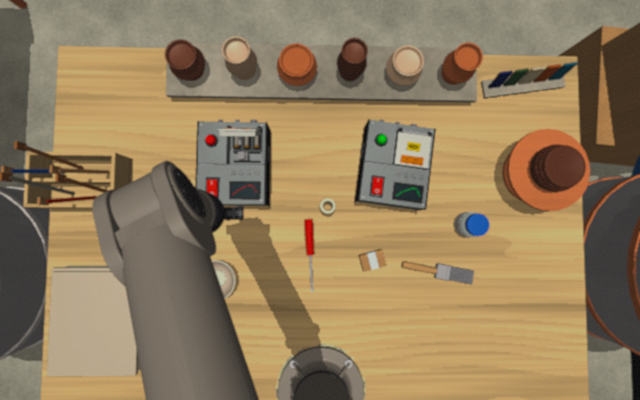

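The hatch is standing open with the fuses visible (side crop around (600,300)), and the rocker is still off. I'll watch it for about 2.5 s from clear.

```bash
for i in 1 2; do python3 -m creep '[[[0,0,0,0,0,0,0],[0,0,0,0,0,0,0],[0,0,0,0,0,0,0],[0,0,0,0,0,0,0],[0,0,0,0,0,0,0],[0,0,0,0,0,0,0],[0,0,0,0,0,0,0],[0,0,0,0,0,0,0],[0,0,0,0,0,0,0],[0,0,0,0,0,0,0],[0,0,0,0,0,0,0],[0,0,0,0,0,0,0],[0,0,0,0,0,0,0],[0,0,0,0,0,0,0],[0,0,0,0,0,0,0]]]'; done
python3 - <<'E'
from station import *
from h import *
s=np.load("pics/side.npy",allow_pickle=True).item()
c=read_camera("side");cv2.imwrite("pics/side5.png",cv2.cvtColor(c["color"],cv2.COLOR_RGB2BGR))
E
```

```text
t: 8.45
eef_pos: [0.4724, 0.2141, 0.3344]
tool_rot: [-0.001, 0.696, 0.718, 0.006]
contact_force: [0.1, 0.2, 1.1]
gripper_width: -0.004
t: 9.7
eef_pos: [0.4725, 0.2141, 0.3344]
tool_rot: [-0.001, 0.696, 0.718, 0.006]
contact_force: [0.1, -0.1, -0.5]
gripper_width: 0.001
```

View pics/side5.png

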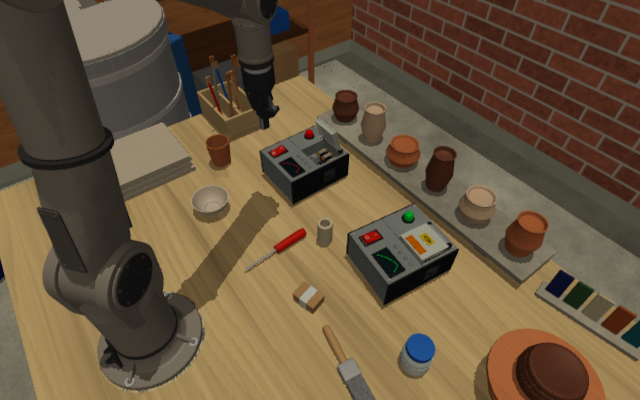

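The hatch is still open at (330,140), the switch is off at (279,151), and everything else is where it started. Handing in.

```bash
python3 -c "
from station import *
print(hand_in())"
```

```text
the job is handed in; nothing more can be done
None
```

I switched off the red-lamp controller and opened its fuse hatch, in that order, and handed the job in at about 10 s of robot time.

- **Switch:** I pressed the raised end of the rocker until it snapped over. Depth readings then showed the front end at about 0.105 m (was 0.113) and the back end at about 0.111 m (was 0.105). That press peaked at about 32 N on the wrist, much more than the 2 N needed, because the finger bottomed out after the snap.
- **Hatch:** I pressed the orange strip to its stop, with about 5 N through the travel and 11.5 N at the stop. I then pulled away upward and towards the front, and the hatch sprang open by itself.
- **Last checks:** With the arm clear and about zero contact force, I waited another 2.6 s. The final picture still showed the hatch open and the rocker off. By eye, the green-lamp controller and the loose objects had not moved; I did not measure their positions again. No check failed or disagreed.

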